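# Clear the cup and hold the domino caddy's sprung follower back at its mark

## Robot

A 7-joint arm with a two-finger parallel gripper is mounted at the origin on the work surface. World frame = base frame: x ahead of the robot, y to its left, z up, the work surface at z = 0. Lengths are in m, angles in rad, forces in N, time in s.
With the tool pointing down it reaches from about 0.425 to 0.925 m from the base axis. Payload 6.8 kg.
Tool frame: the origin (TCP) lies midway between the tips of the shut fingers; the grasp point (between the pads) lies r.grip_point_offset behind it (r.grip_point_offset is the distance from the TCP to the grasp point, in m); z points along the fingers, y is the line along which they close (so a half turn about z gives the same grasp; the last joint's range is limited). The gripper opens to 85 mm and grips with 20 to 120 N. Pads are 22 mm wide; open, the fingers measure 114 mm over their backs; the gripper's body (76 mm by 85 mm) begins 54 mm behind the grasp point. The pads swing forward as they close: fully open they stand 13 mm farther back than shut.
Start: joints at [1.014, 0.477, 0.022, 1.555, -0.011, 1.109, -0.083], TCP at [0.293, -0.608, 0.231] pointing down, gripper open.
Joint ranges: [-2.96, 2.96], [-0.34, 2.1], [-1.41, 1.46], [0.24, 2.44], [-1.37, 4.51], [0.17, 1.92], [-2.96, 2.96]. Speed limits (rad/s): [2.39, 2.39, 3.14, 3.14, 3.14, 3.14, 3.14].

## Interface

Orientations are given as a rotation vector (axis times angle).
In Python, from bench import r gives the robot as it stands. The module is installed in compiled form; this text tells all that it offers.
- The arm moves only by the shell command python3 -m crank 'ROWS' [FORCE]. ROWS is JSON, a list of rows, each a list of 5 numbers: the shift along the world's x, y, z in units of 200 mm (1.0 is 200 mm), then the turn about the world's z in units of 45 degrees (1.0 is 45 degrees), then the opening, from -1 (shut) to 1 (fully open). In form: [[dx, dy, dz, turn, jaw], ...]. A call has 1 to 8 rows; each row shifts and turns the commanded pose from where the row before left it; what a row does not reach is not made up. A row lasts 1/12 s, in which the tool goes at most 41.7 mm and 7.16 degrees, less where a joint would pass 70% of its speed; a pose out of reach is approached as far as the arm can. A call with a number of a shift or a turn outside -1 to 1 is refused whole. A call with a gripper value outside its range is refused whole. The fingers move at their own pace and stop on an object; FORCE is the grip in N (left out, the last holds). Time passes only in rows, so rows that do not move let the fingers close. It gives the time, the measured TCP pose, the force, the opening and the grip force at its end, in the units of the state.
- r.get_obs(): the state, without advancing time (a new reading comes with each control period).
- r.grab_frame(name): name is "side" or "top" or "wrist"; returns the picture (420x560x3 uint8, blue, green, red); there is no depth.
- r.camera_model(name): a dict with "fx", "fy", "cx", "cy" (pixels), "R" (3x3) and "t" (3): a world point X has camera coordinates R X + t. Camera axes: x right, y down, z forward; pixel columns grow to the right and rows downward; lengths in m; the calibration is good to about 2 mm. A picture is of the moment at which its call begins: read the wrist's pose just before it. camera_model takes no time and is no camera call; for the wrist camera it gives the pose at the moment of the call.
- r.hand_in(): hands the job in; it is judged then, once.
The state is a dict: "clock": time; "joints": joint angles; "qvel": joint speeds; "tau": joint torques, N m; "tcp_pos": TCP position; "orientation": TCP orientation; "contact_force": force on the tool from outside, world axes, zero at the start; "moment": the same for the moment, N m; "grip_width": finger opening in m; "gripper_force": force on a finger pad.
Only numpy, scipy, OpenCV 4.12 (cv2) and the standard library are available. Lean on these libraries where they do the work, as an engineer would, in place of code of your own. Each camera call takes 0.05 s, during which the arm holds its last target. There are 200 camera calls.

## Task

I want to drop the three loose dominoes into the top tier of the caddy. The steel espresso cup is standing in the way of the caddy's wooden pull, so lift it away and stand it upright on the grey coaster without dropping it; then grip the pull and draw the sprung follower out until its orange pointer lines up with the red rider on the caddy's rim, and keep hold of it there: finish still holding it out at the mark. Leave the rider, the dominoes, the saucer, the bottle and the spare tier where they are.

Things in the scene. Friction and masses are not known exactly. Their poses are not given: they have to be found in the camera images.
- caddy: Clear acrylic domino caddy, two stacked tiers, 210 long (x) x 66 wide (y) x 80 mm high to the upper rim, walls 5 mm, stuck to the table by suction feet. Origin: centre of the underside, on the table. +x runs from the end with the wooden pull (end face at x = -105 mm) to the far end; z up. The open upper tier holds a row of eleven black dominoes, the lower one fourteen.
- follower: Sliding follower of the upper tier: white pusher plate, orange pointer fin, 6 mm rod through the end wall, wooden pull. Slides only along the caddy's x: drawn to caddy -x it comes out, at most 65 mm; a spring draws it back with 7 to 8.5 N all the way and nothing latches it. Axes as the caddy; at rest (every start) its origin is the caddy's, and it moves with the follower.
- pull (a point): Centre of the wooden pull, a rounded block 28 long (caddy x) x 18 wide (caddy y, the width to grip) x 26 mm high; 60 mm above the table, at caddy x = -139, y = 0 mm at rest. Only the rod fills the 20 mm between it and the caddy's end face. The caddy's rim is 20 mm higher than this centre.
- pointer (a point): Middle of the top edge of the follower's orange pointer fin (4 mm thick along the caddy's x, 14 mm wide), 90 mm above the table, at caddy x = -12, y = 14.5 mm at rest. It moves with the follower.
- index (a point): Middle of the white line on the red rider, an 8 mm long saddle on the rim of the caddy's +y wall (caddy y = 30.5 mm), 86 mm above the table. It is the mark, at caddy x = -44 to -66 mm (varies), 32 to 54 mm towards the pull from the resting pointer; friction keeps it there. The follower is at the mark when pointer and index have the same caddy x.
- cup: Round stainless steel espresso cup, no handle, empty, 60 mm high, outer diameter 47 mm at the foot, 50 at 20 mm height, 55 at the rim, wall 3 mm, 0.09 to 0.14 kg. Origin: centre of its underside; z up. It starts upright on the table in front of the wooden pull, 14 to 28 mm clear of its end, where the pull would run into it.
- coaster: Round grey silicone coaster, 94 mm diameter, 6 mm thick, stuck flat to the table. Origin: centre of its underside, on the table. It lies to the left or to the right of the caddy.
- saucer: Bystander: white ceramic saucer, 116 mm diameter, 16 mm high; on the other side of the caddy from the coaster. Origin: centre of its underside.
- domino_a: Bystander: black domino lying flat, 48 x 24 x 10 mm. Origin: centre of its underside.
- domino_b: Bystander: black domino lying flat, 48 x 24 x 10 mm. Origin: centre of its underside.
- domino_c: Bystander: black domino lying flat, 48 x 24 x 10 mm. Origin: centre of its underside.
- bottle: Bystander: empty green glass bottle with a white clip-on lid, 62 mm diameter, 198 mm high, standing at the back left. Origin: centre of its underside.
- sparetier: Bystander: empty spare acrylic tier, 210 x 66 x 38 mm, standing at the back right. Origin: centre of its underside.
There are look-alikes about, which are no part of the job. There is more than one size of the cup; the one meant has the size given above.

How it is judged:
On the way, in this order (a step that is already met when the one before it is completed fails the run):
1. the cup stands upright on the grey coaster, let go (horizontal distance between cup and coaster below 0.022 m and angle between cup's own z axis and vertical below 0.1 rad and height (world z) of cup between 0.003 and 0.01 m and linear speed of cup below 0.02 m/s and contact force between each of the arm, the fingers and cup below 0.1 N), for 0.3 s.
2. the follower is held by the fingers with its pointer at the red rider (x of pointer in the frame of index between -0.005 and 0.005 m and contact force between the fingers and follower above 3 N and linear speed of follower below 0.01 m/s), for 0.3 s.
At the end, for the whole second after the job is handed in: Fingers hold the follower (over 3 N), still, orange pointer within 5 mm of the red rider along the caddy; cup untouched and upright on the coaster, centres within 22 mm; rider within 4 mm and every bystander within 20 mm of its start (all of step 1 and all of step 2 and distance of each of domino_a, domino_b, domino_c, saucer, bottle, sparetier from where it was at the start of the episode below 0.02 m and distance of index from where it was at the start of the episode below 0.004 m); the arm keeps its last pose, push and grip.
It fails at once if the cup is tipped over (angle between cup's own z axis and vertical above 0.6 rad).
It fails at once if the cup is dropped (in the air more than 20 mm above the coaster with no finger on it) (height (world z) of cup above 0.026 m and contact force between the fingers and cup below 0.02 N).
It fails at once if the red rider is shifted (distance of index from where it was at the start of the episode above 0.006 m).
It fails at once if a bystander is disturbed (distance of any of domino_a, domino_b, domino_c, saucer, bottle, sparetier from where it was at the start of the episode above 0.025 m or angle between bottle's own z axis and vertical above 0.3 rad).
It also fails if it takes over 48 s, if anything falls off the work surface, if the arm or the gripper's body presses on something with over 40 N, if the wrist force passes 120 N, or if a joint passes its speed limit or range.

## Working session

There is one attempt and no reset: what is moved stays moved. The work goes in short steps, Python scripts to look and compute and a shell command to move; the robot and the scene stay as the last step left them, time stands still between calls to the robot, and variables do not carry over. Pictures are saved under pics/ and viewed, at most 11 in all, crops included, and the job is handed in when it is done.

```bash
mkdir -p pics; python3 - <<'E'
from bench import r
import cv2,numpy as np
o=r.get_obs();print(o['clock'],o['tcp_pos'],o['orientation'],r.grip_point_offset,o['grip_width'])
for n in("side","top"):
    im=r.grab_frame(n);cv2.imwrite(f"pics/{n}0.png",im)
    m=r.camera_model(n);print(n,m['fx'],m['fy'],m['cx'],m['cy'],np.round(-np.array(m['R']).T@m['t'],3),np.round(m['R'],3).tolist())
E
```

```text
0.0 [ 0.29259957 -0.6076204   0.23033274] [-3.06111195e+00 -6.98740181e-01  8.73699819e-04] 0.0187 0.0853039991212364
side 416.6860982386626 416.6860982386626 286.6366216930178 201.6784924589549 [-0.02   0.621  0.783] [[-0.718, -0.697, 0.001], [-0.449, 0.461, -0.766], [0.533, -0.55, -0.643]]
top 447.4128674988396 447.4128674988396 276.8107821754768 201.88474464879968 [0.425 0.011 0.969] [[-0.022, -1.0, 0.015], [-0.986, 0.019, -0.167], [0.166, -0.018, -0.986]]
```

View pics/top0.png

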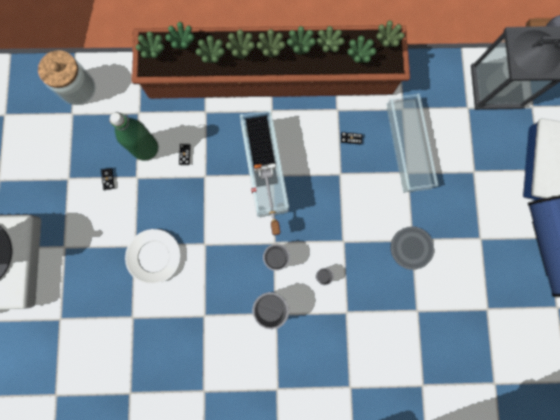

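View pics/side0.png

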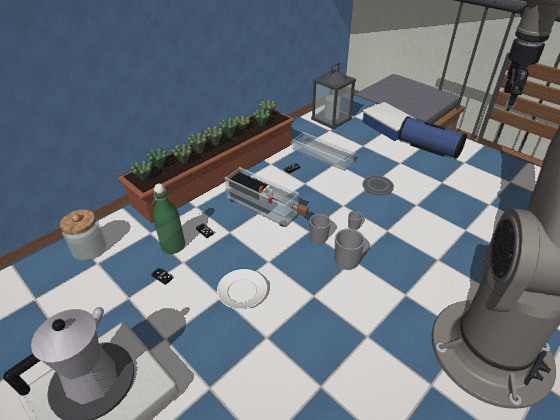

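Top view: three steel cups at px (276,257), (270,310) and (324,276). The one at (276,257) is right in front of the pull (276,228) and fits best; (270,310) looks larger and (324,276) smaller. The coaster is at (412,248), the saucer at (154,256). I'll confirm with sizes and a crop.

```bash
cat > h.py <<'E'
import numpy as np
from bench import r
def ray(m,u,v):
    R=np.array(m['R']);t=np.array(m['t'])
    d=R.T@np.array([(u-m['cx'])/m['fx'],(v-m['cy'])/m['fy'],1.]);return -R.T@t,d
def onz(m,u,v,z):
    c,d=ray(m,u,v);return c+d*(z-c[2])/d[2]
def proj(m,X):
    p=np.array(m['R'])@X+np.array(m['t']);return m['fx']*p[0]/p[2]+m['cx'],m['fy']*p[1]/p[2]+m['cy']
def two(m1,p1,m2,p2):
    a,d=ray(m1,*p1);b,e=ray(m2,*p2);s=np.linalg.lstsq(np.c_[d,-e],b-a,rcond=None)[0]
    P,Q=a+d*s[0],b+e*s[1];return (P+Q)/2,np.linalg.norm(P-Q)
E
python3 - <<'E'
from h import *
import cv2
T=cv2.imread('pics/top0.png');S=cv2.imread('pics/side0.png')
c=np.zeros((600,800,3),np.uint8)
a=cv2.resize(T[105:335,230:345],None,fx=2.6,fy=2.6,interpolation=cv2.INTER_CUBIC);c[:598,:299]=a
b=cv2.resize(S[160:275,215:375],None,fx=3.1,fy=3.1,interpolation=cv2.INTER_CUBIC);c[:b.shape[0],302:302+b.shape[1]]=b[:, :498]
cv2.imwrite('pics/crop1.png',c)
for n,I in(('top',T),('side',S)):
    h=cv2.cvtColor(I,cv2.COLOR_BGR2HSV);m=r.camera_model(n)
    roi=np.zeros(h.shape[:2],np.uint8)
    if n=='top': roi[105:240,235:300]=1
    else: roi[165:220,220:312]=1
    for nm,lo,hi in(('red',(0,120,90),(6,255,255)),('red2',(172,120,90),(180,255,255)),('orange',(7,120,90),(20,255,255))):
        k=cv2.inRange(h,lo,hi)*roi
        N,_,st,ce=cv2.connectedComponentsWithStats(k)
        for i in range(1,N):
            if st[i,4]>=3:print(n,nm,st[i].tolist(),ce[i].round(1))
    # grey
    k=((h[...,1]<60)&(h[...,2]<150)).astype(np.uint8)*255
    N,_,st,ce=cv2.connectedComponentsWithStats(k)
    for i in range(1,N):
        if 100<st[i,4]<3000:print(n,'grey',st[i].tolist(),ce[i].round(1),onz(m,*ce[i],.006).round(3))
E
```

```text
top orange [254, 164, 7, 4, 23] [257.1 165.4]
top orange [272, 221, 7, 13, 60] [275.2 227. ]
top grey [0, 48, 132, 36, 573] [62.1 51.3] [0.948 0.479 0.006]
top grey [48, 60, 83, 45, 1886] [95.1 84.1] [0.867 0.4   0.006]
top grey [369, 71, 42, 24, 106] [396.  88.] [ 0.847 -0.285  0.006]
top grey [230, 95, 124, 3, 133] [292.7  95.6] [ 0.832 -0.048  0.006]
top grey [422, 106, 21, 69, 270] [431.8 139.9] [ 0.722 -0.358  0.006]
top grey [245, 115, 33, 72, 1427] [261.  148.7] [0.708 0.026 0.006]
top grey [275, 117, 36, 60, 1390] [291.2 147.7] [ 0.709 -0.041  0.006]
top grey [137, 118, 70, 47, 1319] [177. 142.] [0.727 0.213 0.006]
top grey [531, 123, 29, 79, 164] [539.4 174.7] [ 0.638 -0.592  0.006]
top grey [340, 132, 22, 12, 190] [350.4 137.6] [ 0.73  -0.175  0.006]
top grey [101, 170, 16, 20, 235] [108.4 180.2] [0.643 0.361 0.006]
top grey [390, 226, 44, 44, 1433] [411.9 247.6] [ 0.482 -0.296  0.006]
top grey [263, 241, 45, 29, 869] [283.8 254.2] [ 0.474 -0.019  0.006]
top grey [316, 266, 30, 19, 355] [329.9 274.3] [ 0.429 -0.116  0.006]
top grey [253, 291, 56, 37, 1108] [272.8 309.8] [0.
[... 593 characters left out ...]
0.006]
side grey [291, 133, 63, 38, 589] [324.6 152.7] [ 0.71  -0.317  0.006]
side grey [225, 167, 75, 60, 1715] [259.1 196.5] [ 0.698 -0.004  0.006]
side grey [362, 173, 32, 22, 493] [377.5 184.8] [ 0.481 -0.294  0.006]
side grey [334, 210, 36, 65, 1327] [350.5 242.9] [ 0.389 -0.04   0.006]
side grey [181, 212, 35, 38, 567] [195.7 228. ] [0.722 0.207 0.006]
side grey [309, 214, 28, 30, 610] [320.9 227.6] [ 0.481 -0.03   0.006]
side grey [0, 220, 131, 51, 1613] [ 90.2 241. ] [0.879 0.428 0.006]
side grey [152, 269, 22, 16, 169] [162.3 276.1] [0.644 0.362 0.006]
side grey [40, 307, 64, 27, 853] [ 73.9 319.5] [0.677 0.563 0.006]
side grey [2, 354, 39, 42, 483] [ 19.8 374.2] [0.632 0.691 0.006]
```

View pics/crop1.png

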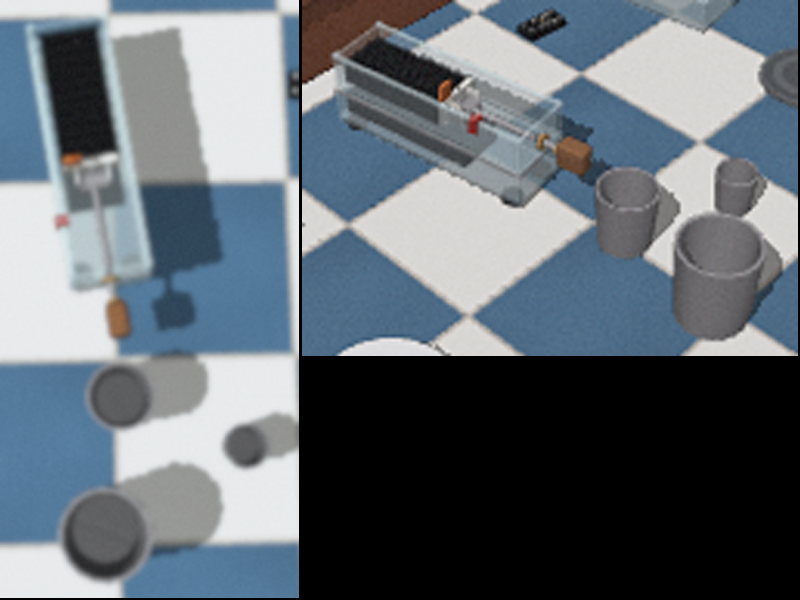

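```bash
python3 - <<'E'
from h import *
mt=r.camera_model('top');ms=r.camera_model('side')
tc=lambda x,y:(230+x/2.6-.3,105+y/2.6-.3)
sc=lambda x,y:(215+(x-302)/3.1-.3,160+y/3.1-.3)
c=[onz(mt,*tc(*p),.08) for p in((29,27),(104,20),(151,273),(75,288))]
for p in c:print('corner',p.round(4))
print([np.linalg.norm(c[i]-c[(i+1)%4]).round(4) for i in range(4)])
ax=(c[0]+c[1]-c[2]-c[3])[:2];print('yaw',np.degrees(np.arctan2(ax[1],ax[0])), 'ctr',sum(c)/4)
for n,a,b,z in(('pull',(275.2,227.),(301.9,209.5),.06),('pointer',(257.1,165.4),(260.5,189),.087),('rider',tc(62,221),(270,199.5),.083),('cuprim',tc(120,395),sc(627,190),.06),('bigrim',tc(106,533),sc(718,245),.08),('pullfar',tc(119,338),sc(575,155),.06),('pullnear',tc(116,300),sc(575,155),.06)):
    print(n,*[np.round(q,4) for q in two(mt,a,ms,b)],'topplane',onz(mt,*a,z).round(4),'side',onz(ms,*b,z).round(4))
w=onz(mt,*tc(88,395),.06)-onz(mt,*tc(151,395),.06);print('cupw',np.linalg.norm(w))
print('big',np.linalg.norm(onz(mt,*tc(61,533),.08)-onz(mt,*tc(152,533),.08)),'small',np.linalg.norm(onz(mt,*tc(224,444),.04)-onz(mt,*tc(268,444),.04)))
import cv2
o=r.get_obs();R=cv2.Rodrigues(o['orientation'])[0];print(R.round(3),o['joints'])
E
```

```text
corner [0.7597 0.0656 0.08  ]
corner [0.7646 0.0054 0.08  ]
corner [ 0.5587 -0.027   0.08  ]
corner [0.5482 0.0319 0.08  ]
[np.float64(0.0603), np.float64(0.2084), np.float64(0.0598), np.float64(0.2141)]
yaw 8.993760456895927 ctr [0.65780553 0.01897896 0.08      ]
pull [ 0.5265 -0.0012  0.0613] 0.0001 topplane [ 0.5266 -0.0012  0.06  ] side [ 0.5275 -0.0023  0.06  ]
pointer [0.6502 0.0326 0.0813] 0.0022 topplane [0.6496 0.0331 0.087 ] side [0.6438 0.0369 0.087 ]
rider [0.6019 0.0416 0.0772] 0.0009 topplane [0.6004 0.0411 0.083 ] side [0.5972 0.0466 0.083 ]
cuprim [ 0.4661 -0.0016  0.0588] 0.0009 topplane [ 0.4665 -0.0013  0.06  ] side [ 0.465  -0.0009  0.06  ]
bigrim [0.3634 0.0115 0.0761] 0.0002 topplane [0.3637 0.0116 0.08  ] side [0.3612 0.0149 0.08  ]
pullfar [0.514  0.0018 0.0693] 0.0103 topplane [ 0.5108 -0.0014  0.06  ] side [ 0.5253 -0.0033  0.06  ]
pullnear [ 0.5356 -0.0041  0.0548] 0.0145 topplane [5.408e-01 3.000e-04 6.000e-02] side [ 0.5253 -0.0033  0.06  ]
cupw 0.04891663710359366
big 0.06774976214912648 small 0.03478374903009814
[[ 0.901  0.434 -0.001]
 [ 0.434 -0.901  0.001]
 [-0.    -0.002 -1.   ]] [ 1.01386306  0.47769605  0.02238979  1.55631858 -0.01151434  1.10929881
 -0.08313029]
```

The cup meant is at (276,257): its width is about 50 mm and its triangulated rim is at (0.466, -0.0015, 0.059), 17 mm from the pull's end. The others measure about 70 mm and 35 mm. The caddy yaw is 9° and the pull is at (0.5265, -0.001, 0.061). Now I'll move over the cup.

```bash
python3 -m crank '[[0.054,0.19,0,-0.05,1],[0.054,0.19,0,-0.05,1],[0.054,0.19,0,-0.05,1],[0.054,0.19,0,-0.05,1],[0.054,0.19,0,-0.05,1],[0.054,0.19,0,-0.05,1],[0.054,0.19,0,-0.05,1],[0.054,0.19,0,-0.02,1]]'; python3 -m crank '[[0.054,0.19,0,0,1],[0.054,0.19,0,0,1],[0.054,0.19,0,0,1],[0.054,0.19,0,0,1],[0.054,0.19,0,0,1],[0.054,0.19,0,0,1],[0.054,0.1,0,0,1],[0,0,0,0,1]]'
python3 - <<'E'
from h import *
import cv2
o=r.get_obs();R=cv2.Rodrigues(o['orientation'])[0];print(o['clock'],o['tcp_pos'],np.degrees(np.arctan2(R[1,1],R[0,1])),R[:,2])
m=r.camera_model('wrist');I=r.grab_frame('wrist');cv2.imwrite('pics/w1.png',I)
print(np.array(m['R']).round(3).tolist(),(-np.array(m['R']).T@m['t']).round(3))
for n,p in dict(pull=(.5265,-.0012,.06),rim=(.466,-.0015,.06),rider=(.602,.0416,.083),ptr=(.65,.0326,.087)).items():print(n,proj(m,np.array(p)))
E
```

```text
clock: 0.77
tcp_pos: [0.3792, -0.3021, 0.2311]
orientation: [-3.132, -0.245, 0.0]
contact_force: [0.7, 0.4, 0.4]
grip_width: 0.0855
gripper_force: 0.0
clock: 1.43
tcp_pos: [0.4566, -0.0506, 0.2316]
orientation: [-3.129, -0.261, -0.003]
contact_force: [0.2, 0.7, 0.3]
grip_width: 0.0852
gripper_force: 0.0
1.4333 [ 0.45655925 -0.05057154  0.23155515] -80.46192010263358 [ 0.00155023  0.00198689 -0.99999682]
[[0.165, -0.986, -0.001], [-0.945, -0.158, 0.287], [-0.284, -0.047, -0.958]] [ 0.529 -0.039  0.373]
pull (np.float64(237.74795238126157), np.float64(117.44524755171432))
rim (np.float64(230.71454363339814), np.float64(175.98725877244743))
rider (np.float64(196.30962112468578), np.float64(17.36980469510388))
ptr (np.float64(211.6359941507442), np.float64(-50.04403699874081))
```

View pics/w1.png

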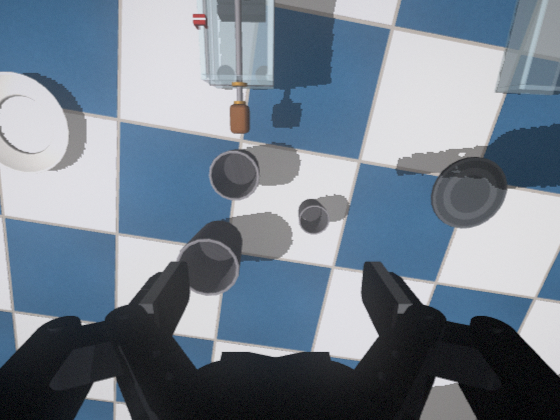

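Wrist view: the cup rim is centred at about (234,175), the pull at (239,118), the rider at (200,19) and the coaster at about (469,192). I'll refine these positions.

```bash
python3 - <<'E'
from h import *
import cv2
I=cv2.imread('pics/w1.png');h=cv2.cvtColor(I,cv2.COLOR_BGR2HSV);m=r.camera_model('wrist')
def cc(k,a=8):
    N,_,st,ce=cv2.connectedComponentsWithStats(k);return[(st[i].tolist(),ce[i]) for i in range(1,N) if st[i,4]>a]
k=cv2.inRange(h,(0,130,60),(20,255,255));k[140:]=0
for s,c in cc(k):print('redor',s,c.round(1),onz(m,*c,.06).round(4),onz(m,*c,.086).round(4))
g=((h[...,1]<70)&(h[...,2]<140)).astype(np.uint8)*255;g[:150]=0;g[235:]=0;g[:,:425]=0
s,c=max(cc(g),key=lambda q:q[0][4]);print('coaster',s,c,onz(m,s[0]+s[2]/2,s[1]+s[3]/2,.006).round(4))
print('cup',onz(m,234.3,174.8,.06).round(4), 'w',np.linalg.norm(onz(m,209,175,.06)-onz(m,260,175,.06)))
E
```

```text
redor [195, 15, 10, 2, 12] [198.9  15.7] [0.6084 0.042  0.06  ] [0.6017 0.035  0.086 ]
redor [194, 20, 11, 4, 25] [198.6  21.9] [0.6033 0.0419 0.06  ] [0.597  0.0349 0.086 ]
redor [233, 83, 6, 2, 11] [235.7  83.5] [0.5564 0.0013 0.06  ] [ 0.5541 -0.0023  0.086 ]
redor [236, 102, 5, 2, 9] [237.8 102.4] [ 0.5395 -0.0029  0.06  ] [ 0.5385 -0.0062  0.086 ]
coaster [425, 150, 101, 78, 4934] [465.70895825 186.83319822] [ 0.4879 -0.3067  0.006 ]
cup [ 0.4668 -0.0084  0.06  ] w 0.05441352739428884
```

```bash
python3 -m crank '[[0.05,0,0,0,1],[0,0,0,0,1],[0,0,0,0,1],[0,0,0,0,1]]' | grep tcp; cat > w.py <<'E'
from h import *
import cv2
o=r.get_obs();m=r.camera_model('wrist');I=r.grab_frame('wrist');o2=r.get_obs()
R=cv2.Rodrigues(o['orientation'])[0];print(o2['clock'],o['tcp_pos'].round(4),o2['tcp_pos'].round(4),'ang',np.degrees(np.arctan2(R[1,1],R[0,1])).round(2))
h=cv2.cvtColor(I,cv2.COLOR_BGR2HSV)
k=cv2.inRange(h,(0,110,40),(22,255,255));k[250:]=0
N,_,st,ce=cv2.connectedComponentsWithStats(k)
for i in range(1,N):
    if st[i,4]>8:print('redor',st[i].tolist(),ce[i].round(1),onz(m,*ce[i],.06).round(4),onz(m,*ce[i],.086).round(4))
g=((h[...,1]<70)&(h[...,2]<150)).astype(np.uint8)*255
g=cv2.medianBlur(g,3)
C,_=cv2.findContours(g,cv2.RETR_EXTERNAL,cv2.CHAIN_APPROX_NONE)
for c in C:
    if 600<cv2.contourArea(c)<9000:
        b=cv2.boundingRect(c);print('grey',b,onz(m,b[0]+b[2]/2,b[1]+b[3]/2,.006).round(4))
E
python3 - <<'E'
import sys;sys.path.insert(0,'.')
from w import *
cv2.imwrite('pics/w2.png',I)
for n,p in dict(pull=(.5265,-.0012,.06),rim=(.466,-.0015,.06)).items():print(n,proj(m,np.array(p)))
cv2.imwrite('pics/w2c.png',cv2.resize(I[0:260,150:560],None,fx=1.9,fy=1.9))
E
```

```text
tcp_pos: [0.4646, -0.0574, 0.2311]
1.8667 [ 0.4646 -0.0574  0.2311] [ 0.4645 -0.0572  0.2311] ang -81.07
redor [183, 30, 11, 4, 37] [188.1  31.5] [0.6036 0.0457 0.06  ] [0.598 0.038 0.086]
redor [223, 90, 11, 3, 30] [227.5  91. ] [0.5578 0.0037 0.06  ] [ 5.561e-01 -5.000e-04  8.600e-02]
redor [226, 109, 8, 3, 19] [228.9 109.8] [5.405e-01 4.000e-04 6.000e-02] [ 0.5403 -0.0035  0.086 ]
redor [222, 115, 14, 25, 303] [228.2 126.6] [ 0.5243 -0.0006  0.06  ] [ 0.5254 -0.0044  0.086 ]
grey (292, 199, 52, 39) [ 0.4253 -0.1212  0.006 ]
grey (203, 149, 90, 56) [ 0.4655 -0.0238  0.006 ]
grey (396, 142, 104, 89) [ 0.4926 -0.2755  0.006 ]
grey (46, 116, 34, 62) [0.4673 0.2033 0.006 ]
grey (495, 0, 50, 97) [ 0.6555 -0.3041  0.006 ]
grey (263, 0, 63, 57) [ 0.636  -0.0529  0.006 ]
grey (206, 0, 50, 90) [0.6092 0.0138 0.006 ]
pull (np.float64(229.01211629510271), np.float64(124.52372164628997))
rim (np.float64(223.09058393800476), np.float64(182.50657056816905))
```

View pics/w2c.png

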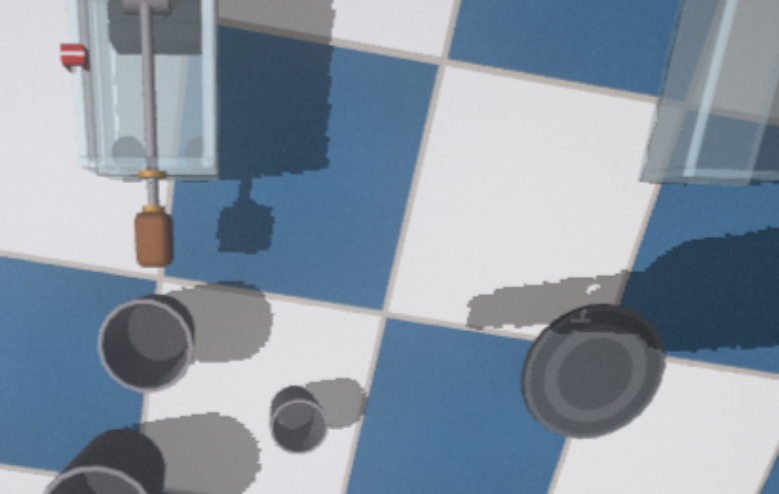

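```bash
python3 - <<'E'
from h import *
m=r.camera_model('wrist');f=lambda x,y,z:onz(m,150+x/1.9-.2,y/1.9-.2,z).round(4)
print('cup',f(146,343,.06),'w',np.linalg.norm(f(99,343,.06)-f(193,343,.06)),'coaster',f(594,371,.006),'idx',f(73,55,.086),'pulltop',f(153,239,.073),'rodwall',f(152,174,.06), f(217,177,.08),f(80,165,.08))
E
```

```text
cup [ 0.4689 -0.0048  0.06  ] w 0.053037722424704475 coaster [ 0.4847 -0.2971  0.006 ] idx [0.6001 0.0383 0.086 ] pulltop [ 0.5261 -0.0043  0.073 ] rodwall [0.5577 0.0017 0.06  ] [ 0.56   -0.0327  0.08  ] [0.555  0.0334 0.08  ]
```

```bash
python3 -m crank '[[0.015,0.134,0,0,1],[0,0.134,0,0,1],[0,0,-0.15,0,1],[0,0,-0.15,0,1],[0,0,-0.15,0,1],[0,0,-0.1,0,1],[0,0,0,0,1],[0,0,0,0,1]]'; python3 w.py
```

```text
clock: 2.53
tcp_pos: [0.4672, -0.003, 0.1209]
orientation: [-3.132, -0.247, 0.004]
contact_force: [-0.8, 0.3, 0.6]
grip_width: 0.0856
gripper_force: 0.0
2.5833 [ 0.4672 -0.003   0.1209] [ 0.4683 -0.0028  0.122 ] ang -80.97
redor [278, 91, 18, 5, 83] [286.2  92.9] [0.5576 0.0034 0.06  ] [0.5553 0.0039 0.086 ]
redor [280, 120, 14, 4, 54] [286.5 121.4] [5.405e-01 3.000e-04 6.000e-02] [0.5404 0.0012 0.086 ]
redor [276, 129, 23, 38, 749] [287.  147.9] [ 0.5238 -0.0029  0.06  ] [ 0.5259 -0.0015  0.086 ]
grey (242, 180, 72, 78) [ 0.4552 -0.0084  0.006 ]
grey (298, 172, 128, 26) [ 0.498  -0.0766  0.006 ]
grey (430, 133, 130, 146) [ 0.498  -0.1999  0.006 ]
```

```bash
python3 -m crank '[[0,0,-0.1,0,1],[0,0,-0.1,0,1],[0,0,-0.1,0,1],[0,0,-0.1,0,1],[0,0,-0.08,0,1],[0,0,-0.035,0,1],[0,0,0,0,1],[0,0,0,0,1]]'; python3 - <<'E'
from h import *
import cv2
I=r.grab_frame('wrist');cv2.imwrite('pics/w3.png',I)
E
```

```text
clock: 3.25
tcp_pos: [0.4689, -0.0026, 0.0195]
orientation: [3.132, 0.248, 0.003]
contact_force: [0.0, -0.7, 0.3]
grip_width: 0.0852
gripper_force: 0.0
```

View pics/w3.png

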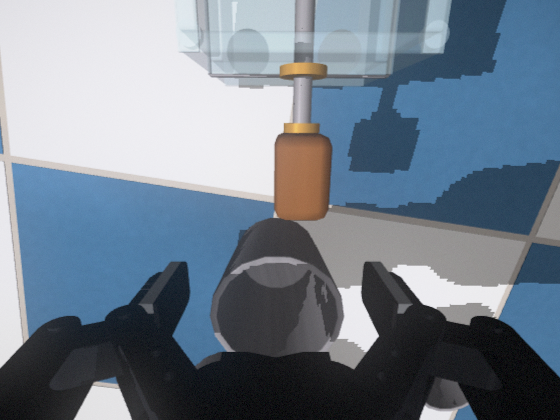

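The cup (rim centre about (277,305)) is centred between the open fingers (pads at about (180,285) and (372,285)), with the pull clear ahead. I'll close now.

```bash
python3 -m crank '[[0,0,0,0,0],[0,0,0,0,-0.5],[0,0,0,0,-0.5],[0,0,0,0,-0.5],[0,0,0,0,-0.5],[0,0,0,0,-0.5],[0,0,0,0,-0.5],[0,0,0,0,-0.5]]' 30; python3 -m crank '[[0,0,0.02,0,-0.5],[0,0,0.04,0,-0.5],[0,0,0.06,0,-0.5],[0,0,0,0,-0.5],[0,0,0,0,-0.5]]'
```

```text
clock: 3.97
tcp_pos: [0.4688, -0.0026, 0.0194]
orientation: [3.131, 0.248, 0.003]
contact_force: [-1.6, -1.0, 8.1]
grip_width: 0.0539
gripper_force: 29.8
clock: 4.38
tcp_pos: [0.4684, -0.0026, 0.043]
orientation: [3.132, 0.248, 0.003]
contact_force: [0.5, -0.6, -1.1]
grip_width: 0.054
gripper_force: 31.9
```

```bash
python3 -m crank '[[0,0,0.1,0,-0.5],[0,0,0.15,0,-0.5],[0,0,0.1,0,-0.5],[0.01,-0.05,0.05,0,-0.5],[0.01,-0.1,0,0,-0.5],[0.01,-0.12,0,0,-0.5],[0.01,-0.12,0,0,-0.5],[0.01,-0.12,0,0,-0.5]]'; python3 -m crank '[[0.01,-0.12,0,0,-0.5],[0.01,-0.12,0,0,-0.5],[0.005,-0.12,0,0,-0.5],[0,-0.12,0,0,-0.5],[0,-0.12,0,0,-0.5],[0,-0.12,0,0,-0.5],[0,-0.1,0,0,-0.5],[0,-0.06,0,0,-0.5]]';python3 -m crank '[[0,-0.06,0,0,-0.5],[0,0,0,0,-0.5],[0,0,0,0,-0.5],[0,0,0,0,-0.5]]'
python3 - <<'E'
from h import *
import cv2
print(r.get_obs()['tcp_pos'])
a=r.grab_frame('top')[180:300,330:460];b=r.grab_frame('side')[110:230,320:450]
cv2.imwrite('pics/c4.png',cv2.resize(np.hstack([a,b]),None,fx=3,fy=3))
E
```

```text
clock: 5.05
tcp_pos: [0.4774, -0.1056, 0.1219]
orientation: [-3.132, -0.249, 0.001]
contact_force: [-0.2, -0.1, -0.9]
grip_width: 0.0543
gripper_force: 32.3
clock: 5.72
tcp_pos: [0.4819, -0.2832, 0.1216]
orientation: [3.132, 0.244, -0.002]
contact_force: [-0.5, -0.3, -0.7]
grip_width: 0.054
gripper_force: 32.3
clock: 6.05
tcp_pos: [0.4831, -0.2909, 0.1221]
orientation: [-3.131, -0.251, 0.0]
contact_force: [0.5, 1.0, -2.2]
grip_width: 0.0537
gripper_force: 32.3
[ 0.48308965 -0.29094969  0.12209542]
```

View pics/c4.png

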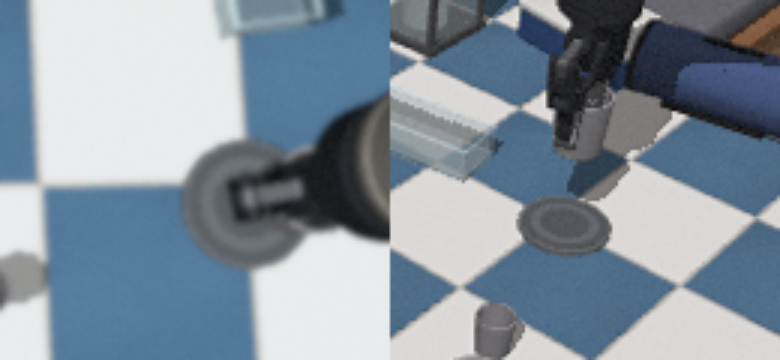

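Cup is held level above the coaster: coaster at side crop (565,225), cup at (585,125). Lowering it now.

```bash
python3 -m crank '[[0,-0.027,-0.1,0,-0.5],[0,0,-0.1,0,-0.5],[0,0,-0.1,0,-0.5],[0,0,-0.08,0,-0.5],[0,0,-0.05,0,-0.5],[0,0,-0.03,0,-0.5],[0,0,0,0,-0.5],[0,0,0,0,-0.5]]'
```

```text
clock: 6.82
tcp_pos: [0.4833, -0.2978, 0.0307]
orientation: [3.132, 0.249, 0.001]
contact_force: [-0.5, -0.3, -1.0]
grip_width: 0.0541
gripper_force: 32.3
```

```bash
python3 -m crank '[[0,0,-0.015,0,-0.5],[0,0,-0.006,0,-0.5],[0,0,-0.004,0,-0.5],[0,0,-0.004,0,-0.5],[0,0,0,0,-0.5],[0,0,0,0,-0.5]]'
```

```text
clock: 7.32
tcp_pos: [0.4835, -0.2982, 0.0255]
orientation: [3.131, 0.248, 0.002]
contact_force: [-0.4, 1.1, 5.8]
grip_width: 0.0545
gripper_force: 32.5
```

```bash
python3 -m crank '[[0,0,0,0,0.4],[0,0,0,0,0.6],[0,0,0,0,1],[0,0,0,0,1],[0,0,0,0,1],[0,0,0,0,1],[0,0,0,0,1],[0,0,0,0,1]]'; python3 -m crank '[[0,0,0.03,0,1],[0,0,0.08,0,1],[0,0,0.12,0,1],[0,0,0.15,0,1],[0,0,0.15,0,1],[0,0,0.1,0,1],[0,0,0,0,1],[0,0,0,0,1]]'
python3 - <<'E'
from h import *
import cv2
m=r.camera_model('wrist');I=r.grab_frame('wrist');s=r.grab_frame('side')[110:230,320:450]
print(r.get_obs()['tcp_pos'])
c=np.zeros((420,800,3),np.uint8);c[:,:560]=I;c[:221,560:]=cv2.resize(s,(240,221));cv2.imwrite('pics/c5.png',c)
p=proj(m,np.array([.4835,-.298,.066]));print('rim expected',p)
E
```

```text
clock: 7.98
tcp_pos: [0.4828, -0.298, 0.0245]
orientation: [-3.132, -0.248, 0.0]
contact_force: [0.4, -0.2, 0.5]
grip_width: 0.0853
gripper_force: 0.0
clock: 8.65
tcp_pos: [0.4836, -0.2984, 0.1521]
orientation: [3.13, 0.248, 0.004]
contact_force: [-0.0, 0.3, 0.3]
grip_width: 0.0853
gripper_force: 0.0
[ 0.48221123 -0.29768683  0.14985915]
rim expected (np.float64(273.35873482485493), np.float64(216.06221093782088))
```

View pics/c5.png

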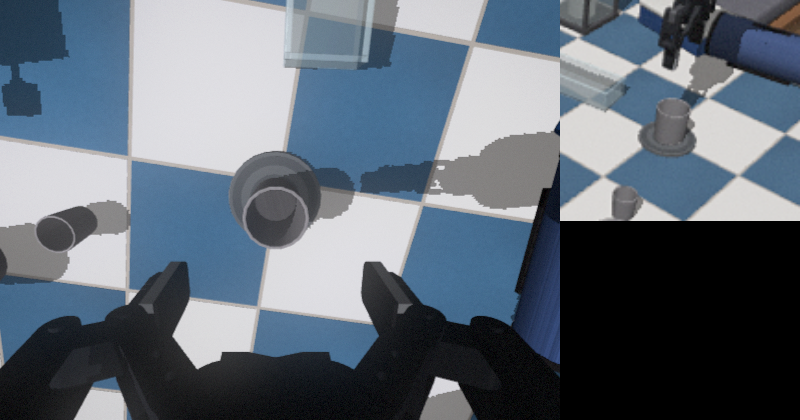

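The cup stands upright, centred on the coaster: rim at (276,217) as predicted, and side crop foot (671,141) against coaster (667,139). Now back to the pull.

```bash
python3 -m crank '[[0.025,0.18,0,0,1],[0.025,0.18,0,0,1],[0.025,0.18,0,0,1],[0.025,0.18,0,0,1],[0.025,0.18,0,0,1],[0.025,0.18,0,0,1],[0.025,0.18,0,0,1],[0.025,0.15,0,0,1]]'; python3 -m crank '[[0.0125,0.07,0,0,1],[0,0,0,0,1],[0,0,0,0,1],[0,0,0,0,1]]'; python3 w.py
python3 - <<'E'
from h import *
import cv2
m=r.camera_model('wrist')
I=r.grab_frame('wrist');cv2.imwrite('pics/w6.png',I)
print(proj(m,np.array([.526,-.0025,.06])))
E
```

```text
clock: 9.42
tcp_pos: [0.5218, -0.0131, 0.1492]
orientation: [-3.131, -0.251, 0.004]
contact_force: [-0.1, 0.1, 0.1]
grip_width: 0.0854
gripper_force: 0.0
clock: 9.75
tcp_pos: [0.5246, -0.0033, 0.1495]
orientation: [3.131, 0.246, -0.004]
contact_force: [0.3, -0.3, -0.8]
grip_width: 0.0854
gripper_force: 0.0
9.8 [ 0.5246 -0.0033  0.1495] [ 0.5247 -0.0037  0.1497] ang -81.01
redor [239, 22, 24, 15, 295] [251.2  28.5] [0.6545 0.0329 0.06  ] [0.648 0.03  0.086]
redor [221, 101, 15, 4, 44] [227.7 102.7] [0.6042 0.0436 0.06  ] [0.6034 0.0395 0.086 ]
redor [223, 109, 10, 4, 28] [227.6 110.4] [0.5989 0.043  0.06  ] [0.5987 0.039  0.086 ]
redor [267, 194, 12, 4, 37] [272.2 195.7] [0.5398 0.0006 0.06  ] [0.5463 0.0014 0.086 ]
redor [264, 204, 18, 27, 383] [272.  216.5] [ 0.5224 -0.002   0.06  ] [ 0.5308 -0.0009  0.086 ]
grey (491, 234, 69, 90) [ 0.477  -0.2869  0.006 ]
grey (50, 182, 35, 71) [0.4715 0.2005 0.006 ]
grey (420, 128, 140, 81) [ 0.5858 -0.2049  0.006 ]
grey (242, 38, 70, 139) [0.6087 0.0073 0.006 ]
grey (325, 0, 67, 80) [ 0.6736 -0.0531  0.006 ]
grey (237, 0, 76, 36) [0.6787 0.0201 0.006 ]
(np.float64(272.78905737412515), np.float64(212.49743634766799))
```

View pics/w6.png

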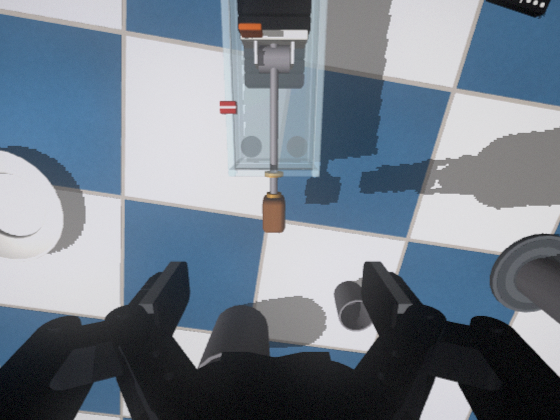

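The pull (272,216) is on the tool's centreline, the rider's white line is at (228,107), and the pointer top is at about (251,26). I'll descend, grip firmly and compute the draw.

```bash
python3 - <<'E'
from h import *
m=r.camera_model('wrist')
u=np.array([np.cos(np.radians(9)),np.sin(np.radians(9))])
i=onz(m,228,106.7,.086)
for v in(24,26,28):
    p=onz(m,251,v,.09);d=(p-i)[:2];print(p.round(4),i.round(4),'draw',d@u,'lat',d@[-u[1],u[0]])
E
python3 -m crank '[[0,0,-0.1,0,1],[0,0,-0.1,0,1],[0,0,-0.1,0,1],[0,0,-0.1,0,1],[0,0,-0.1,0,1],[0,0,-0.055,0,1],[0,0,0,0,1],[0,0,0,0,1]]'; python3 -m crank '[[0,0,0,0,0],[0,0,0,0,-1],[0,0,0,0,-1],[0,0,0,0,-1],[0,0,0,0,-1],[0,0,0,0,-1],[0,0,0,0,-1],[0,0,0,0,-1]]' 70;python3 -m crank '[[0,0,0,0,-1],[0,0,0,0,-1],[0,0,0,0,-1],[0,0,0,0,-1]]'
```

```text
[0.6499 0.0295 0.09  ] [0.6014 0.0386 0.086 ] draw 0.0464172997678435 lat -0.0165788092192895
[0.6488 0.0293 0.09  ] [0.6014 0.0386 0.086 ] draw 0.045368556527749695 lat -0.016551818816670803
[0.6478 0.0292 0.09  ] [0.6014 0.0386 0.086 ] draw 0.04431617964872717 lat -0.01652473489890567
clock: 10.52
tcp_pos: [0.5251, -0.0027, 0.0394]
orientation: [3.132, 0.247, -0.002]
contact_force: [0.5, -0.2, -0.5]
grip_width: 0.0855
gripper_force: 0.0
clock: 11.18
tcp_pos: [0.5257, -0.0022, 0.04]
orientation: [3.132, 0.247, 0.001]
contact_force: [-2.0, -1.2, 5.4]
grip_width: 0.0166
gripper_force: 68.5
clock: 11.52
tcp_pos: [0.5256, -0.0022, 0.04]
orientation: [3.132, 0.247, 0.001]
contact_force: [-1.5, -0.7, 6.4]
grip_width: 0.0172
gripper_force: 68.5
```

```bash
python3 -m crank '[[-0.02,-0.003,0,0,-1],[-0.03,-0.005,0,0,-1],[-0.03,-0.005,0,0,-1],[-0.03,-0.005,0,0,-1],[-0.03,-0.005,0,0,-1],[-0.03,-0.005,0,0,-1],[-0.02,-0.003,0,0,-1],[0,0,0,0,-1]]';python3 -m crank '[[0,0,0,0,-1],[0,0,0,0,-1],[0,0,0,0,-1]]'
python3 - <<'E'
from h import *
import cv2
m=r.camera_model('wrist');I=r.grab_frame('wrist')
T=r.grab_frame('top')[140:230,235:300];S=r.grab_frame('side')[160:230,230:320]
c=np.zeros((600,800,3),np.uint8)
t=cv2.resize(T,None,fx=3.3,fy=3.3,interpolation=cv2.INTER_CUBIC);s=cv2.resize(S,None,fx=4.2,fy=4.2,interpolation=cv2.INTER_CUBIC)
c[:s.shape[0],:s.shape[1]]=s;c[s.shape[0]+5:s.shape[0]+5+t.shape[0],:t.shape[1]]=t
w=cv2.resize(I[:300,130:530],None,fx=1.0,fy=1.0);c[:300,400:800]=w
print(s.shape,t.shape);cv2.imwrite('pics/c7.png',c)
E
```

```text
clock: 12.18
tcp_pos: [0.4896, -0.0077, 0.0402]
orientation: [-3.131, -0.248, -0.008]
contact_force: [7.7, 0.4, -5.1]
grip_width: 0.0167
gripper_force: 68.6
clock: 12.43
tcp_pos: [0.4904, -0.0076, 0.0401]
orientation: [-3.131, -0.248, -0.009]
contact_force: [6.6, 0.8, -3.6]
grip_width: 0.0172
gripper_force: 68.6
(294, 378, 3) (297, 214, 3)
```

View pics/c7.png

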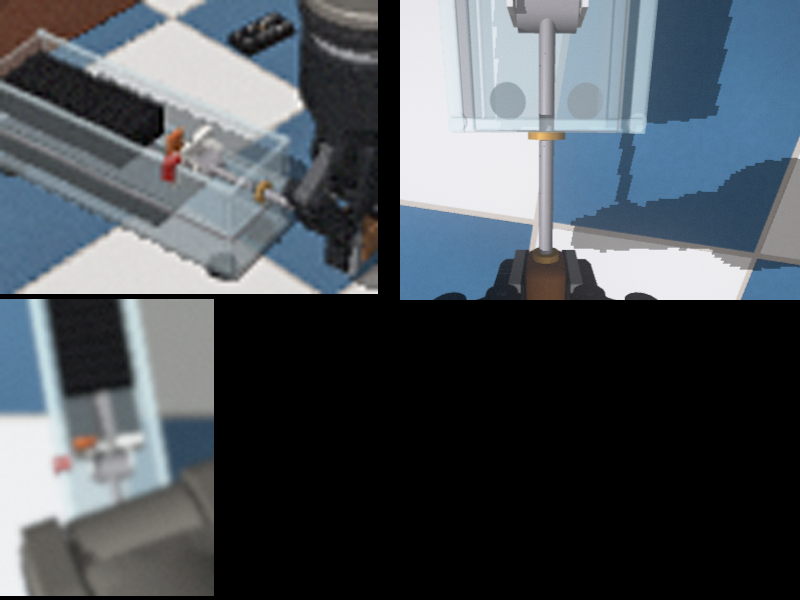

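Wrist and top views show the pull gripped and the follower out about 36 mm. The pointer at top crop (85,443) is still short of the rider (62,464). I'll measure what remains.

```bash
cat > q.py <<'E'
from h import *
import cv2
u=np.array([np.cos(np.radians(9)),np.sin(np.radians(9))]);n=np.array([-u[1],u[0]])
o=r.get_obs();print(o['clock'],o['tcp_pos'],o['contact_force'].round(1))
mt=r.camera_model('top');ms=r.camera_model('side');P={};
for nm,m,roi in(('top',mt,(150,200,240,275)),('side',ms,(180,215,262,285))):
    I=r.grab_frame(nm);a,b,c,d=roi;h=cv2.cvtColor(cv2.resize(I[a:b,c:d],None,fx=4,fy=4,interpolation=cv2.INTER_CUBIC),cv2.COLOR_BGR2HSV).astype(int)
    H=(h[...,0]+90)%180-90
    for k,lo,hi in(('red',-12,5),('or',6,18)):
        M=((H>=lo)&(H<=hi)&(h[...,1]>90)&(h[...,2]>90)).astype(np.uint8)
        N,_,st,ce=cv2.connectedComponentsWithStats(M)
        if N<2:continue
        i=1+np.argmax(st[1:,4]);x,y=ce[i];P[nm,k]=(c+(x+.5)/4-.5,a+(y+.5)/4-.5);print(nm,k,st[i].tolist(),np.round(P[nm,k],1))
for k,z in(('red',.083),('or',.087)):
    if ('top',k) in P and ('side',k) in P:print(k,two(mt,P['top',k],ms,P['side',k]))
for nm,m in(('top',mt),('side',ms)):
    d=(onz(m,*P[nm,'or'],.085)-onz(m,*P[nm,'red'],.083))[:2];print(nm,'remaining',d@u,'lat',d@n)
E
python3 q.py; python3 -c "
from h import *
u=np.array([np.cos(np.radians(9)),np.sin(np.radians(9))]);m=r.camera_model('top')
d=(onz(m,235+85/3.3-.35,140+143/3.3-.35,.09)-onz(m,235+62/3.3-.35,140+165/3.3-.35,.086))[:2];print(d@u)"
```

```text
12.5833 [ 0.49040148 -0.00757711  0.04012125] [ 8.2  0.8 -4.6]
top red [55, 158, 6, 4, 18] [253.9 189.5]
top or [70, 126, 26, 17, 321] [260.1 183. ]
side red [26, 66, 19, 27, 325] [270.1 199.2]
side or [30, 42, 16, 25, 284] [271.1 193.3]
red (array([0.60226339, 0.04083203, 0.07745979]), np.float64(0.0010506485150311295))
or (array([0.61326061, 0.02742541, 0.08406019]), np.float64(0.0009971126336513077))
top remaining 0.010590523988440742 lat -0.014441971428626755
side remaining 0.011154320828264853 lat -0.019627256953798588
0.010179174294437357
```

```bash
python3 -m crank '[[-0.017,-0.003,0,0,-1],[-0.017,-0.003,0,0,-1],[-0.016,-0.002,0,0,-1],[0,0,0,0,-1],[0,0,0,0,-1],[0,0,0,0,-1],[0,0,0,0,-1],[0,0,0,0,-1]]'; python3 q.py
python3 - <<'E'
from h import *
import cv2
T=r.grab_frame('top')[140:290,235:450];S=r.grab_frame('side')[165:225,240:330]
c=np.zeros((600,800,3),np.uint8)
c[:240,:344]=cv2.resize(T,(344,240));c[:300,350:800]=cv2.resize(S,(450,300),interpolation=cv2.INTER_CUBIC)
c[310:590,:290]=cv2.resize(T[25:80,:57],(290,280),interpolation=cv2.INTER_CUBIC)
cv2.imwrite('pics/c8.png',c)
E
```

```text
clock: 13.35
tcp_pos: [0.4805, -0.0091, 0.0401]
orientation: [-3.131, -0.248, -0.009]
contact_force: [7.9, 1.5, -4.2]
grip_width: 0.0169
gripper_force: 68.7
13.35 [ 0.4804745  -0.00911813  0.04011813] [ 7.9  1.5 -4.2]
top red [55, 158, 6, 4, 19] [253.9 189.5]
top or [74, 146, 25, 15, 263] [261.1 187.8]
side red [26, 67, 19, 26, 310] [270.1 199.4]
side or [41, 47, 17, 29, 314] [274.1 194.9]
red (array([0.60225945, 0.04086444, 0.07701003]), np.float64(0.0009100365273473724))
or (array([0.60372577, 0.0255302 , 0.08267688]), np.float64(0.0008860543118970274))
top remaining 0.0005840478702572109 lat -0.014894020260283922
side remaining 0.0008801480667354589 lat -0.019074198434548894
```

View pics/c8.png

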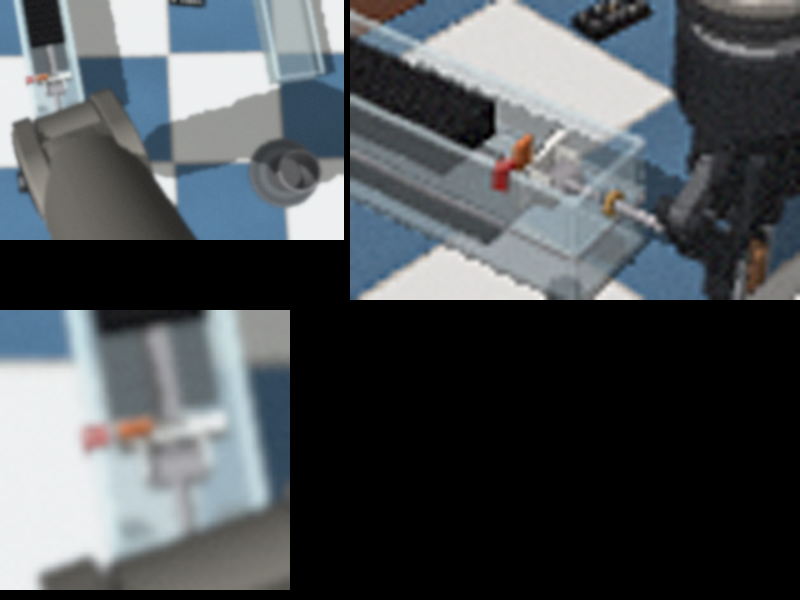

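The pointer (138,428) and rider (95,437) sit on one line square to the caddy in the top crop, with about 0.7 mm left. The grip is firm, and the cup stands on the coaster. I'll let it settle and hand in.

```bash
python3 -m crank '[[-0.002,0,0,0,-1],[0,0,0,0,-1],[0,0,0,0,-1],[0,0,0,0,-1],[0,0,0,0,-1],[0,0,0,0,-1],[0,0,0,0,-1],[0,0,0,0,-1]]'; python3 -c "
from bench import r
print(r.hand_in())"
```

```text
clock: 14.22
tcp_pos: [0.4802, -0.0092, 0.0401]
orientation: [-3.131, -0.248, -0.009]
contact_force: [7.5, 0.4, -4.6]
grip_width: 0.0169
gripper_force: 68.7
the job is handed in; nothing more can be done
None
```

The cup stands upright on the grey coaster, and the gripper is holding the follower out with its pointer within about 1 mm of the red rider by camera measurement; the job is handed in at 14.2 s, and no verdict was returned.

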